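# Set the micromotor to its marked speed and switch it on

## Task

On the micromotor control unit, turn the knurled speed dial by stroking its rim with the fingertips, without taking hold of it, until it clicks into the position marked by the rubber bump and its pointer stands at the bump. Only then press the power rocker fully on. Leave all the other things on the bench and on the unit where they are.

Things in the scene. Friction and masses are not known exactly. Their poses are not given: they have to be found in the camera images.
- unit: Control unit of a dental micromotor, fixed: light grey box 190 mm deep (its x, away from the user) by 250 wide (its y, to the user's left). Level deck 70 mm above the bench; display hump 27 mm higher along the deck's far edge (x +42 to +93 mm, its front sloping). Origin at the centre of the underside. Dial axis at x -30, y +45 mm, rocker pivot at -30, -68. Only dial and power rocker move.
- dial: Speed dial on the deck: black knurled grippy drum, 52 mm across, 24 high, axis vertical; bright cap on top with a dark pointer line that runs on down the side in white. Origin on the axis at deck height; its x axis is the pointer's direction. It only turns, cannot tip or lift. Its rim is free all round down to the deck; the foot of the hump is 72 mm from the axis.
- dial_turn (a joint): Dial angle, rad: 0 = pointer straight away from the user (unit's x), growing clockwise seen from above. Clicks every 0.5236 (30 deg), nine positions -2.094 to 2.094, stops at +-2.2. Let go, it springs to the nearest click. About 2 N along the rim (a 5 N press) starts it off a click, falling to 0 half way to the next. Starts at -0.52, 0 or 0.52, one to four clicks from the bump.
- dial_aim (a point): The point 41 mm from the dial's axis, at deck height, that the pointer line points at: it lies over the bump when the dial stands at the marked setting.
- bump: The marked setting: dark round rubber bump, 12 mm across, 3 high, stuck on the deck 41 mm from the dial's axis at one of the click positions (60 or 90 degrees to either side of straight away). The other click positions have only flat 4 mm printed dots. Origin at the centre of its underside. Too low to hinder a finger.
- power_tilt (a joint): Power rocker, rad: 0 off (far half stands up), 0.32 fully on (far half pressed level, 8 mm above the deck). Stays where it is left; about 2.5 N on the far half moves it. Black, 46 mm long along the unit's x, 24 wide, two halves meeting in a valley at the pivot, 8 mm above the deck; bezel frame 58 by 32 mm around it, 5 mm high.
- power_pad (a point): On the surface of the rocker's far half (the one with a short white bar), 15 mm from the pivot: press here straight down to switch on. 12.7 mm above the deck when off, 8 mm when on.
- jaw_gum: Bystander: practice jaw model with pink gums, horseshoe 69 mm across, 30 mm high, loose, left of the unit. Origin at the centre of its underside.
- jaw_stone: Bystander: all-cream stone jaw model, 69 mm across, 36 mm high, loose, left of the unit towards the back. Origin at the centre of its underside.
- cup: Bystander: steel mixing cup, 42 mm across, 34 mm high, loose, in front of the unit. Origin at the centre of its underside.
- vial: Bystander: clear vial with white cap, 22 mm across, 45 mm high, loose, right of the unit. Origin at the centre of its underside.
- carton: Bystander: upright paper carton 35 by 55 by 72 mm, loose, right of the unit towards the back. Origin at the centre of its underside.
- carver: Bystander: steel carver 172 mm long, 10 mm thick, lying loose in front of the unit. Origin at the centre of its underside.
- burs: Bystander: aluminium block 30 by 46 by 16 mm with upright burs, 38 mm high in all, standing loose on the unit's deck between dial and rocker, close to the hump. Origin at the centre of its underside.
- handpiece: Bystander: handpiece 150 mm long lying in its grey stand, 56 mm high, loose, behind the unit. Origin at the centre of its underside.

How it is judged:
By the outcome, as a careful person would: the job done as asked, in the order asked, and still so for the second after the job is handed in, with the robot touching nothing.
It also fails if it takes over 48 s, if anything falls off the work surface, if the arm or the gripper's body presses on something with over 40 N, if the wrist force passes 120 N, or if a joint passes its speed limit or range.

## Robot

A 7-joint arm with a two-finger parallel gripper is mounted at the origin on the work surface. World frame = base frame: x ahead of the robot, y to its left, z up, the work surface at z = 0. Lengths are in m, angles in rad, forces in N, time in s.
With the tool pointing down it reaches from about 0.35 to 0.9 m from the base axis. Payload 19.9 kg.
Tool frame: the origin (TCP) lies on the centre line of the jaws, within the pads' length; the fingertips stand 11 mm ahead of it and the grasp point (between the pads) lies 8 mm behind it (manip.nose_length is the distance from the TCP to the fingertips, in m); x points along the fingers, y is the direction in which the jaws open and shut, and the axes are right-handed (so a half turn about x gives the same grasp; the last joint's range is limited). The gripper opens to 94 mm and grips with 3 to 60 N. Pads are 16 mm wide; open, the fingers measure 119 mm over their backs; the gripper's body (75 mm by 177 mm) begins 78 mm behind the grasp point.
Start: joints at [1.274, 0.417, -0.01, 1.614, 0.005, 1.111, -0.053], TCP at [0.158, -0.605, 0.216] pointing down, gripper open.
Joint ranges: [-2.81, 2.81], [-0.39, 2.02], [-1.27, 1.25], [0.06, 2.57], [-1.19, 4.33], [0.19, 2], [-2.82, 2.82]. Speed limits (rad/s): [1.89, 1.89, 2.39, 2.39, 3.01, 3.01, 3.01].

## Interface

Orientations are given as a unit quaternion [x, y, z, w].
In Python, from plant import monitor, imaging, order, manip gives the robot as it stands.
- The arm moves only by the tool drive_tool, never from a script. Its argument "plan" is a list that holds one entry, the list of rows, each a list of 5 numbers: the opening in per cent of the stroke, from 0 (shut) to 100 (fully open), then the shift along the world's x, y, z in m, then the turn about the world's z in degrees. In form: [[[jaw, tx, ty, tz, yaw], ...]]. A call has 1 to 20 rows; each row shifts and turns the commanded pose from where the row before left it; what a row does not reach is not made up. A row lasts 1/12 s, in which the tool goes at most 41.7 mm and 7.16 degrees, less where a joint would pass 70% of its speed; a pose out of reach is approached as far as the arm can. A call with a gripper value outside its range is refused whole. The fingers move at their own pace and stop on an object; "force" is the grip in N (left out, the last holds). Time passes only in rows, so rows that do not move let the fingers close. It gives the time, the measured TCP pose, the force and the opening at its end, in the units of the state.
- monitor.state(): the state, without advancing time (a new reading comes with each control period).
- imaging.capture(name): name is "scene" or "top" or "wrist"; returns (picture, depth): 384x512x3 uint8, red, green, blue; 384x512 float32, m along the optical axis (not along the pixel's ray), 0 where there is no reading.
- imaging.calibration(name): a dict with "vfov" (degrees; the focal length in pixels is half the picture's height over the tangent of half this angle, whatever the lens; pixels are square), "cx", "cy" (the principal point, pixels), "k1" (the pictures are not rectified: a ray, as slopes to the right and down, at radius r is drawn at 1 + k1 r^2 times it, then the intrinsics apply), "view" (4x4, takes a point from world to camera coordinates). Camera axes: x right, y up, looking along -z (the intrinsics and any distortion apply to the point x, -y, -z); pixel columns grow to the right and rows downward; lengths in m; the calibration is good to about 2 mm. A picture is of the moment at which its call begins: read the wrist's pose just before it. calibration takes no time and is no camera call; for the wrist camera it gives the pose at the moment of the call.
- order.finish_job(): hands the job in, once; it reports no verdict.
The state is a dict: "time": time; "joints": joint angles; "qvel": joint speeds; "tau": joint torques, N m; "position": TCP position; "tcp_rot": TCP orientation; "wrist_force": force on the tool from outside, world axes, zero at the start; "moment": the same for the moment, N m; "gripper_width": finger opening in m.
Only numpy, scipy, OpenCV 4.12 (cv2) and the standard library are available. Lean on these libraries where they do the work, as an engineer would, in place of code of your own. Each camera call takes 0.05 s, during which the arm holds its last target.

## Working session

There is one attempt and no reset: what is moved stays moved. The work goes in short steps, Python scripts to look and compute and a tool call to move; the robot and the scene stay as the last step left them, time stands still between calls to the robot, and variables do not carry over. Pictures are saved under pics/ and viewed, and the job is handed in when it is done.

Besides the shell and the picture viewer there is one more tool, called after "Call:" as a command line: name --argument value ..., lists and objects as JSON in quotes. drive_tool: Moves the arm, as the interface text tells. Its arguments: {"type":"object","properties":{"plan":{"type":"array","items":{"type":"array","items":{"type":"array","items":{"type":"number"}}}},"force":{"type":"number"}},"required":["plan"]}

```bash
mkdir -p pics; ls; cat > h.py <<'E'
import numpy as np, cv2
from plant import monitor, imaging, order, manip
def K(c,shape=(384,512)):
    return shape[0]/2/np.tan(np.radians(c['vfov'])/2)
def pix2world(c,u,v,d=None,z=None):
    f=K(c); x=(u-c['cx'])/f; y=(v-c['cy'])/f
    rd=np.hypot(x,y); r=rd
    for _ in range(30): r=rd/(1+c['k1']*r*r)
    s=r/rd if rd>0 else 1
    ray=np.array([x*s,-y*s,-1.0])
    T=np.linalg.inv(np.array(c['view'])); o=T[:3,3]; w=T[:3,:3]@ray
    if d is None: d=(z-o[2])/w[2]
    return o+w*d
def world2pix(c,p):
    q=np.array(c['view'])@np.append(p,1); a=q[0]/-q[2]; b=-q[1]/-q[2]
    k=1+c['k1']*(a*a+b*b); f=K(c)
    return np.array([c['cx']+f*a*k,c['cy']+f*b*k])
def save(n,im): cv2.imwrite('pics/'+n+'.png',im[:,:,::-1])
E
python3 - <<'E'
from h import *
print(monitor.state()); print(manip.nose_length, [x for x in dir(manip) if x[0]!='_'])
for n in ('scene','top'):
    im,d=imaging.capture(n); c=imaging.calibration(n); save(n+'0',im); np.save(n+'_d.npy',d); np.save(n+'_i.npy',im)
    print(n,c)
E
```

```text
pics
{'time': 0.0, 'joints': array([ 1.27350917,  0.41796583, -0.01032794,  1.61415288,  0.00471563,
        1.11074319, -0.05300113]), 'qvel': array([ 7.29246926e-04,  1.33863748e-03,  8.68950525e-05, -2.25271949e-03,
       -2.70252096e-04, -1.77573324e-03, -4.51246260e-05]), 'tau': array([-8.38023552e-04, -8.51241875e+01,  6.38559032e-01, -4.25994229e+01,
       -4.88250435e-02,  1.85420795e-02,  1.05342892e-05]), 'position': array([ 0.15803425, -0.60430869,  0.21583922]), 'tcp_rot': array([-0.70124001, -0.09063203,  0.70141974, -0.08976989]), 'wrist_force': array([-0.35965953,  1.1450281 , -0.33916282]), 'moment': array([0.01641636, 0.02720873, 0.01071945]), 'gripper_width': 0.0938708956252594}
0.011 ['MotionError', 'nose_length']
scene {'vfov': 42.59592874944881, 'cx': 262.59987409103803, 'cy': 191.03533032275283, 'k1': -9.638086899187523e-05, 'view': array([[ 0.30455257,  0.95241017,  0.01275108, -0.2161558 ],
       [-0.57540573,  0.17329654,  0.79929754,  0.27032606],
       [ 0.75904939, -0.25076517,  0.60080018, -1.57525964],
       [ 0.        ,  0.        ,  0.        ,  1.        ]])}
top {'vfov': 52.30409633833356, 'cx': 253.7847187515845, 'cy': 195.85677958467937, 'k1': 0.03028995254167271, 'view': array([[ 0.02939747, -0.9992761 , -0.02414664,  0.02392346],
       [ 0.98222473,  0.0243985 ,  0.18611634, -0.58654475],
       [-0.18539247, -0.02918878,  0.98223095, -0.7562994 ],
       [ 0.        ,  0.        ,  0.        ,  1.        ]])}
```

View pics/scene0.png

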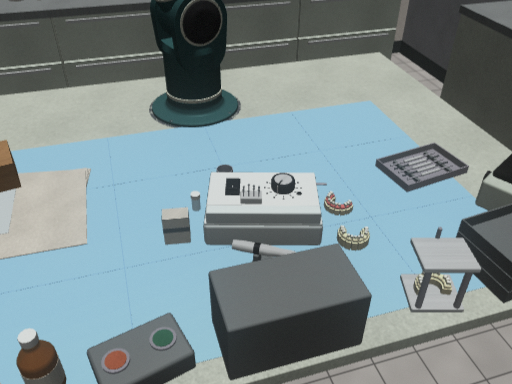

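View pics/top0.png

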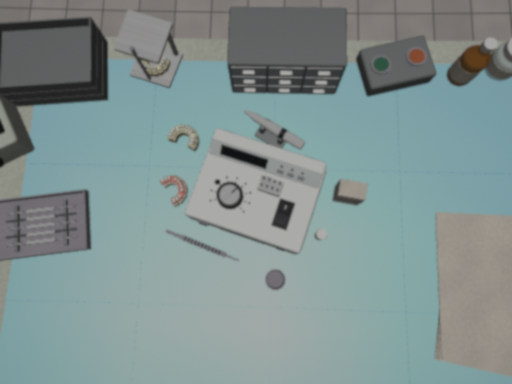

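The top view shows the unit around (257,190), the dial at (230,195), the rocker at (284,214), the burs at (270,185) and a dark bump near (217,181). I'll zoom in.

```bash
python3 - <<'E'
from h import *
im=np.load('top_i.npy'); d=np.load('top_d.npy')
cv2.imwrite('pics/topz.png',cv2.resize(im[120:260,155:345,::-1],None,fx=4.2,fy=4.2,interpolation=cv2.INTER_CUBIC))
im2=np.load('scene_i.npy')
cv2.imwrite('pics/scz.png',cv2.resize(im2[155:255,195:335,::-1],None,fx=5.5,fy=5.5,interpolation=cv2.INTER_CUBIC))
c=imaging.calibration('top')
for u,v in [(230,195),(217,181),(250,215),(284,214),(270,185),(300,150)]: print(u,v,pix2world(c,u,v,d[v,u]).round(4))
E
```

```text
230 195 [0.5789 0.0858 0.0942]
217 181 [0.6121 0.1159 0.0701]
250 215 [0.5434 0.0459 0.07  ]
284 214 [ 0.546  -0.0222  0.0788]
270 185 [0.6029 0.0071 0.0857]
300 150 [ 0.7037 -0.0598  0.0018]
```

View pics/topz.png

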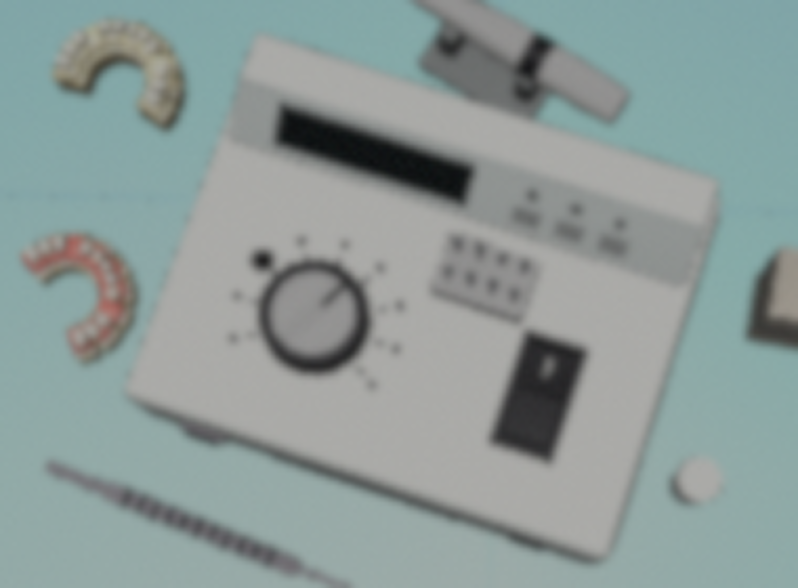

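View pics/scz.png

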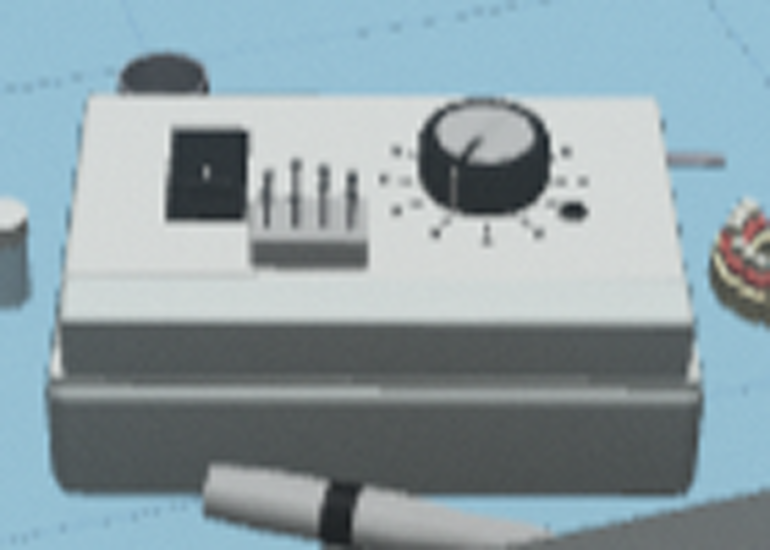

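```bash
python3 - <<'E'
from h import *
from scipy.optimize import least_squares
def solve(n,off,fx,pts,cap,rock):
    c=imaging.calibration(n)
    P=[pix2world(c,off[0]+(x+.5)/fx-.5,off[1]+(y+.5)/fx-.5,z=.07)[:2] for x,y in pts]
    P=np.array(P); th=np.radians(np.arange(-120,121,30))
    th=th[:len(P)] if n=='top' else th
    def f(p): a=p[2]-th; return (P-np.c_[p[0]+p[3]*np.cos(a),p[1]+p[3]*np.sin(a)]).ravel()
    r=least_squares(f,[.58,.086,-.26,.041]); p=r.x
    print(n,'axis',p[:2].round(4),'yaw',np.degrees(p[2]).round(1),'R',p[3].round(4),'res mm',(f(p)*1e3).round(1))
    for nm,(q,z) in rock.items(): print(nm,pix2world(c,off[0]+(q[0]+.5)/fx-.5,off[1]+(q[1]+.5)/fx-.5,z=z).round(4))
    u=p[2]; X=np.array([np.cos(u),np.sin(u)]);Y=np.array([-X[1],X[0]])
    o=p[:2]+.030*X-.045*Y
    print('unit',o.round(4),'pad',(o-.015*X-.068*Y).round(4),'rocker',(o-.03*X-.068*Y).round(4))
solve('top',(155,120),4.2,[(232,339),(237,296),(263,260),(302,240),(345,244),(381,267),(400,306),(396,349),(372,384)],0,
 {'capc':((312,311),.094),'tip':((346,281),.094),'bar':((547,368),.083),'rockfarL':((532,332),.084),'rockfarR':((586,347),.084),'nearL':((492,441),.075),'nearR':((552,462),.075),'burs':((482,277),.086)})
solve('scene',(195,155),5.5,[(566,152),(584,182),(573,211),(538,233),(487,240),(436,233),(396,211),(383,179),(396,150)],0,{'capc':((487,134),.094),'tip':((461,160),.094)})
E
```

```text
top axis [0.5808 0.0879] yaw -17.3 R 0.0412 res mm [-0.4  0.5 -0.4  0.  -0.1 -0.4  0.5 -0.2 -0.2 -0.1  0.1 -0.1 -0.1 -0.1
 -0.1  0.3  0.6 -0. ]
capc [0.5816 0.0881 0.094 ]
tip [0.5964 0.0726 0.094 ]
bar [ 0.559  -0.0235  0.083 ]
rockfarL [ 0.5759 -0.016   0.084 ]
rockfarR [ 0.5694 -0.0417  0.084 ]
nearL [0.5245 0.0017 0.075 ]
nearR [ 0.5153 -0.0269  0.075 ]
burs [0.6016 0.0083 0.086 ]
unit [0.5961 0.036 ] pad [ 0.5615 -0.0244] rocker [ 0.5472 -0.02  ]
scene axis [0.5791 0.088 ] yaw -17.5 R 0.0412 res mm [ 0.2 -0.3  0.7  0.1 -0.   0.1 -0.3  0.2 -0.9  0.3  0.3  0.2  0.6 -0.7
 -0.4 -0.  -0.2  0. ]
capc [0.5801 0.0884 0.094 ]
tip [0.594  0.0724 0.094 ]
unit [0.5942 0.0361] pad [ 0.5595 -0.0242] rocker [ 0.5452 -0.0197]
```

Call:
drive_tool --plan '[[[0,0.014,0.026,0,1.5],[0,0.014,0.026,0,1.5],[0,0.014,0.026,0,1.5],[0,0.014,0.026,0,1.5],[0,0.014,0.026,0,1.5],[0,0.014,0.026,0,1.5],[0,0.014,0.026,0,1.5],[0,0.014,0.026,0,1.5],[0,0.014,0.026,0,1.5],[0,0.014,0.026,0,1.5],[0,0.014,0.026,0,1.5],[0,0.014,0.026,0,1.5],[0,0.014,0.026,0,1.5],[0,0.014,0.026,0,1.5],[0,0.014,0.026,0,1.5],[0,0.014,0.026,0,1.5],[0,0.014,0.026,0,1.5],[0,0.014,0.026,0,1.5],[0,0.014,0.026,0,1.5],[0,0.014,0.026,0,1.5]]]'

```text
time: 1.77
position: [0.4384, -0.0833, 0.2164]
tcp_rot: [-0.654, -0.269, 0.654, -0.269]
wrist_force: [-0.2, -0.5, 0.2]
gripper_width: 0.0004
```

Call:
drive_tool --plan '[[[0,0.0135,0.0257,0,0],[0,0.0135,0.0257,0,0],[0,0.0135,0.0257,0,0],[0,0.0135,0.0257,0,0],[0,0.0135,0.0257,0,0],[0,0.0135,0.0257,0,0],[0,0.0135,0.0257,0,0],[0,0.0135,0.0257,0,0],[0,0,0,0,0],[0,0,0,-0.02,0],[0,0,0,-0.02,0],[0,0,0,-0.02,0],[0,0,0,-0.02,0],[0,0,0,0,0],[0,0,0,0,0]]]'

```text
time: 3.02
position: [0.5456, 0.1208, 0.1361]
tcp_rot: [-0.653, -0.269, 0.655, -0.268]
wrist_force: [-0.3, -0.2, 0.4]
gripper_width: 0.0002
```

```bash
python3 - <<'E'
from h import *
s=monitor.state();print({k:np.round(s[k],4) for k in('time','joints','position','wrist_force')})
for n in ('wrist','top'):
    im,d=imaging.capture(n); save(n+'1',im)
    if n=='top': cv2.imwrite('pics/top1z.png',cv2.resize(im[120:260,155:345,::-1],None,fx=4.2,fy=4.2,interpolation=cv2.INTER_CUBIC))
E
```

```text
{'time': np.float64(3.0167), 'joints': array([ 0.192 ,  0.455 , -0.5867,  1.8379,  0.305 ,  0.9414, -1.3213]), 'position': array([0.5456, 0.1208, 0.1361]), 'wrist_force': array([-0.3081, -0.1869,  0.3819])}
```

View pics/wrist1.png

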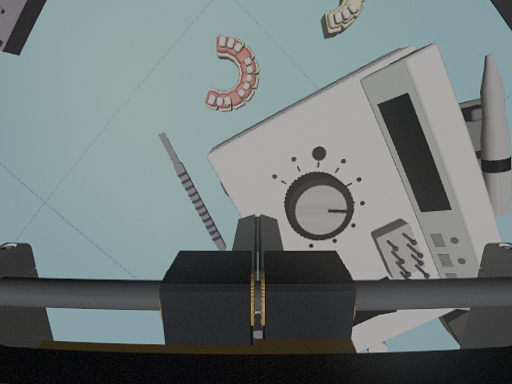

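View pics/top1z.png

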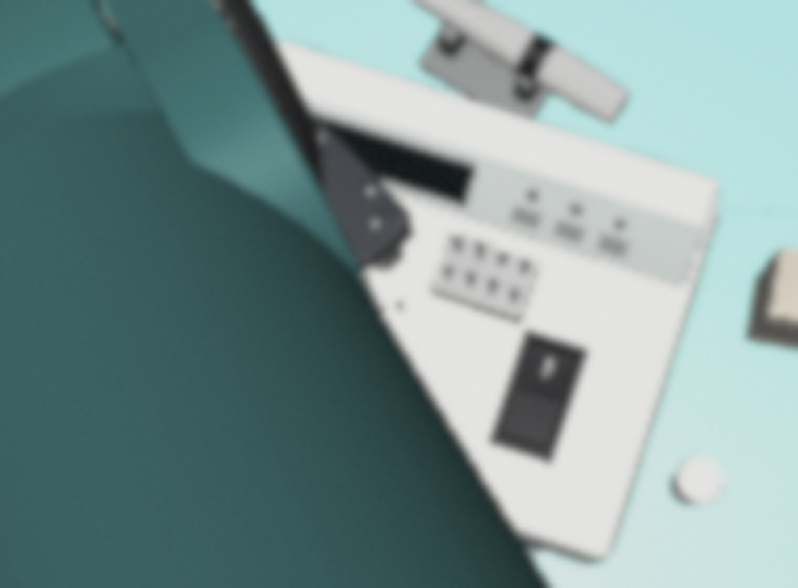

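Call:
drive_tool --plan '[[[0,0,0.001,-0.016,0],[0,0,0,-0.016,0],[0,0,0,-0.016,0],[0,0,0,0,0],[0,0.002,-0.002,0,0],[0,0.0015,-0.0015,0,0],[0,0,0,0,0],[0,0,0,0,0]]]'

```text
time: 3.78
position: [0.5503, 0.1184, 0.0895]
tcp_rot: [0.655, 0.268, -0.654, 0.269]
wrist_force: [0.4, 0.7, 0.4]
gripper_width: 0.0002
```

Call:
drive_tool --plan '[[[0,0.001,-0.001,0,0],[0,0.0007,-0.0007,0,0],[0,0,0,0,0],[0,0,0,0,0]]]'

```text
time: 4.12
position: [0.5514, 0.1167, 0.0885]
tcp_rot: [-0.654, -0.269, 0.654, -0.269]
wrist_force: [-0.9, 0.1, 0.0]
gripper_width: 0.0006
```

Call:
drive_tool --plan '[[[0,0.001,-0.001,0,0],[0,0.0005,-0.0005,0,0],[0,0,0,0,0],[0,0,0,0,0]]]'

```text
time: 4.45
position: [0.5528, 0.1152, 0.0884]
tcp_rot: [-0.654, -0.269, 0.654, -0.269]
wrist_force: [0.8, -0.5, -0.9]
gripper_width: 0.0006
```

Call:
drive_tool --plan '[[[0,0.001,-0.001,0,0],[0,0,0,0,0],[0,0,0,0,0]]]'

```text
time: 4.7
position: [0.5538, 0.1143, 0.0884]
tcp_rot: [-0.654, -0.269, 0.654, -0.269]
wrist_force: [0.3, 0.1, -0.2]
gripper_width: 0.0004
```

```bash
python3 - <<'E'
from h import *
im,d=imaging.capture('wrist'); cv2.imwrite('pics/w2.png',cv2.resize(im[130:290,180:400,::-1],None,fx=3.5,fy=3.5,interpolation=cv2.INTER_CUBIC))
E
```

```text
(no output)
```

View pics/w2.png

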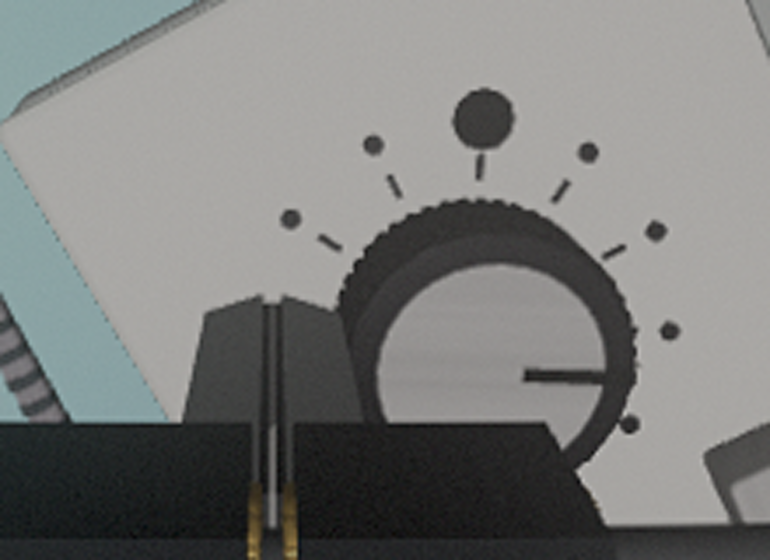

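The finger's back, at (335,340) in the crop, is about at the rim with no force yet. The pointer still lies at +30° and the bump is at the top (484,118). I'll keep edging in.

Call:
drive_tool --plan '[[[0,0.0007,-0.0007,0,0],[0,0,0,0,0],[0,0,0,0,0]]]'

```text
time: 5.0
position: [0.5541, 0.1142, 0.0884]
tcp_rot: [-0.654, -0.269, 0.654, -0.269]
wrist_force: [-2.7, 3.2, 1.5]
gripper_width: 0.0002
```

Call:
drive_tool --plan '[[[0,0.0007,-0.0007,0,0],[0,0,0,0,0],[0,0,0,0,0]]]'

```text
time: 5.25
position: [0.5542, 0.1142, 0.0884]
tcp_rot: [-0.654, -0.27, 0.654, -0.268]
wrist_force: [-7.7, 6.7, 5.2]
gripper_width: 0.0006
```

```bash
cat > arc.py <<'E'
import sys,numpy as np
R,a,b,n=map(float,sys.argv[1:5]); n=int(n)
dr=float(sys.argv[5]) if len(sys.argv)>5 else 0
t=np.radians(np.linspace(a,b,n+1)); r=R+np.linspace(0,dr,n+1)
P=np.round(np.c_[r*np.cos(t),r*np.sin(t)]*1e4).astype(int)
for d in np.diff(P,axis=0): print([0,d[0]/1e4,d[1]/1e4,0,(b-a)/n],end=', ')
E
python3 arc.py .0357 135 165 10
```

```text
[0, np.float64(-0.0013), np.float64(-0.0013), 0, 3.0], [0, np.float64(-0.0012), np.float64(-0.0014), 0, 3.0], [0, np.float64(-0.0012), np.float64(-0.0015), 0, 3.0], [0, np.float64(-0.001), np.float64(-0.0016), 0, 3.0], [0, np.float64(-0.001), np.float64(-0.0016), 0, 3.0], [0, np.float64(-0.0009), np.float64(-0.0016), 0, 3.0], [0, np.float64(-0.0008), np.float64(-0.0017), 0, 3.0], [0, np.float64(-0.0007), np.float64(-0.0017), 0, 3.0], [0, np.float64(-0.0007), np.float64(-0.0018), 0, 3.0], [0, np.float64(-0.0005), np.float64(-0.0018), 0, 3.0],
```

Call:
drive_tool --plan '[[[0,-0.0013,-0.0013,0,3],[0,-0.0012,-0.0014,0,3],[0,-0.0012,-0.0015,0,3],[0,-0.001,-0.0016,0,3],[0,-0.001,-0.0016,0,3],[0,-0.0009,-0.0016,0,3],[0,-0.0008,-0.0017,0,3],[0,-0.0007,-0.0017,0,3]]]'

```text
time: 5.92
position: [0.5459, 0.1012, 0.0883]
tcp_rot: [-0.583, -0.4, 0.584, -0.399]
wrist_force: [-8.2, 3.9, 6.7]
gripper_width: 0.0009
```

```bash
python3 - <<'E'
from h import *
s=monitor.state();print(s['joints'].round(3),s['wrist_force'])
im,d=imaging.capture('wrist'); cv2.imwrite('pics/w3.png',cv2.resize(im[130:290,180:400,::-1],None,fx=3.5,fy=3.5,interpolation=cv2.INTER_CUBIC))
E
```

```text
[ 0.273  0.539 -0.653  1.876  0.419  0.869 -0.957] [-8.19859672  3.912755    6.73083781]
```

View pics/w3.png

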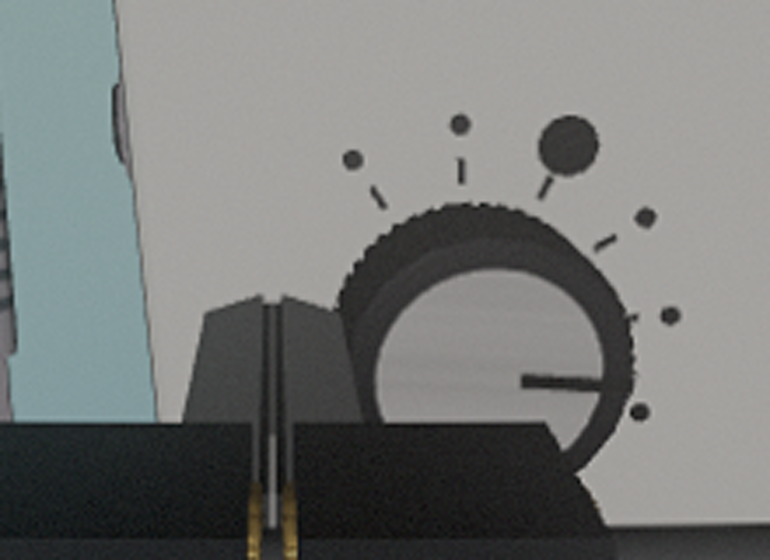

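The dial follows without slip: the pointer stays fixed in the wrist view while the dots have moved on by about 23°. I'll continue.

```bash
sed -i 's/d\[0\]\/1e4,d\[1\]\/1e4/float(d[0]\/1e4),float(d[1]\/1e4)/' arc.py; python3 arc.py .0357 159 189 10; echo; python3 arc.py .0357 189 225 12
```

```text
[0, -0.0007, -0.0018, 0, 3.0], [0, -0.0005, -0.0018, 0, 3.0], [0, -0.0004, -0.0018, 0, 3.0], [0, -0.0004, -0.0018, 0, 3.0], [0, -0.0002, -0.0019, 0, 3.0], [0, -0.0002, -0.0018, 0, 3.0], [0, 0.0, -0.0019, 0, 3.0], [0, 0.0, -0.0019, 0, 3.0], [0, 0.0002, -0.0018, 0, 3.0], [0, 0.0002, -0.0019, 0, 3.0], 
[0, 0.0004, -0.0018, 0, 3.0], [0, 0.0004, -0.0018, 0, 3.0], [0, 0.0005, -0.0018, 0, 3.0], [0, 0.0007, -0.0018, 0, 3.0], [0, 0.0007, -0.0017, 0, 3.0], [0, 0.0008, -0.0017, 0, 3.0], [0, 0.0009, -0.0017, 0, 3.0], [0, 0.001, -0.0015, 0, 3.0], [0, 0.001, -0.0016, 0, 3.0], [0, 0.0012, -0.0015, 0, 3.0], [0, 0.0012, -0.0014, 0, 3.0], [0, 0.0013, -0.0013, 0, 3.0],
```

Call:
drive_tool --plan '[[[0,-0.0007,-0.0018,0,3],[0,-0.0005,-0.0018,0,3],[0,-0.0004,-0.0018,0,3],[0,-0.0004,-0.0018,0,3],[0,-0.0002,-0.0019,0,3],[0,-0.0002,-0.0018,0,3],[0,0,-0.0019,0,3],[0,0,-0.0019,0,3],[0,0.0002,-0.0018,0,3],[0,0.0002,-0.0019,0,3]]]'

```text
time: 6.8
position: [0.5438, 0.0819, 0.0882]
tcp_rot: [0.459, 0.538, -0.461, 0.536]
wrist_force: [-10.8, -2.1, 8.7]
gripper_width: 0.0004
```

```bash
python3 - <<'E'
from h import *
s=monitor.state();p=s['position'];print(s['joints'].round(3),s['wrist_force'],np.degrees(np.arctan2(p[1]-.088,p[0]-.58))%360,np.hypot(p[1]-.088,p[0]-.58))
E
```

```text
[ 0.395  0.568 -0.772  1.886  0.502  0.894 -0.47 ] [-10.77536366  -2.12823518   8.74801521] 189.53724536836336 0.0367503959445324
```

Call:
drive_tool --plan '[[[0,0.0004,-0.0018,0,3],[0,0.0004,-0.0018,0,3],[0,0.0005,-0.0018,0,3],[0,0.0007,-0.0018,0,3],[0,0.0007,-0.0017,0,3],[0,0.0008,-0.0017,0,3],[0,0.0009,-0.0017,0,3],[0,0.001,-0.0015,0,3],[0,0.001,-0.0016,0,3],[0,0.0012,-0.0015,0,3]]]'

```text
time: 7.63
position: [0.5517, 0.0638, 0.0882]
tcp_rot: [0.305, 0.638, -0.307, 0.637]
wrist_force: [-9.7, -7.8, 9.5]
gripper_width: 0.0006
```

```bash
python3 - <<'E'
from h import *
s=monitor.state();p=s['position'];print(s['joints'].round(3),s['wrist_force'],np.degrees(np.arctan2(p[1]-.088,p[0]-.58))%360,np.hypot(p[1]-.088,p[0]-.58))
im,d=imaging.capture('wrist'); cv2.imwrite('pics/w4.png',cv2.resize(im[130:290,180:400,::-1],None,fx=3.5,fy=3.5,interpolation=cv2.INTER_CUBIC))
E
```

```text
[ 0.501  0.623 -0.884  1.87   0.595  0.939  0.016] [-9.69792854 -7.81201778  9.52706247] 220.53451312224888 0.037226964981219135
```

View pics/w4.png

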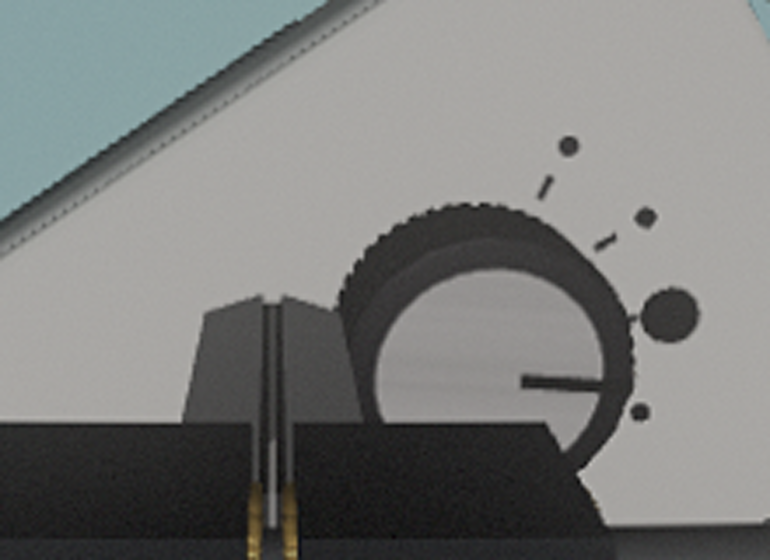

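The bump now sits where the 0° dot was after 24° of turning, so the dial is about 6° short of the bump. I'll do two more rows, then withdraw radially.

Call:
drive_tool --plan '[[[0,0.0012,-0.0014,0,3],[0,0.0013,-0.0013,0,3],[0,0,0,0,0],[0,-0.001,-0.001,0,0],[0,-0.001,-0.001,0,0],[0,-0.002,-0.002,0,0],[0,-0.003,-0.003,0,0],[0,-0.004,-0.004,0.002,0],[0,0,0,0,0]]]'

```text
time: 8.43
position: [0.5436, 0.0506, 0.0906]
tcp_rot: [0.272, 0.652, -0.273, 0.652]
wrist_force: [-0.1, -0.7, 0.3]
gripper_width: 0.0002
```

```bash
python3 - <<'E'
from h import *
s=monitor.state();p=s['position'];print(s['joints'].round(3),s['wrist_force'],p)
im,d=imaging.capture('wrist'); cv2.imwrite('pics/w5.png',cv2.resize(im[130:290,180:400,::-1],None,fx=3.5,fy=3.5,interpolation=cv2.INTER_CUBIC))
im,d=imaging.capture('scene'); cv2.imwrite('pics/s5.png',cv2.resize(im[155:255,195:335,::-1],None,fx=5.5,fy=5.5,interpolation=cv2.INTER_CUBIC))
E
```

```text
[ 0.553  0.615 -0.916  1.894  0.604  0.937  0.128] [-0.11558699 -0.69131453  0.25041974] [0.5436281  0.05058483 0.0906041 ]
```

View pics/w5.png

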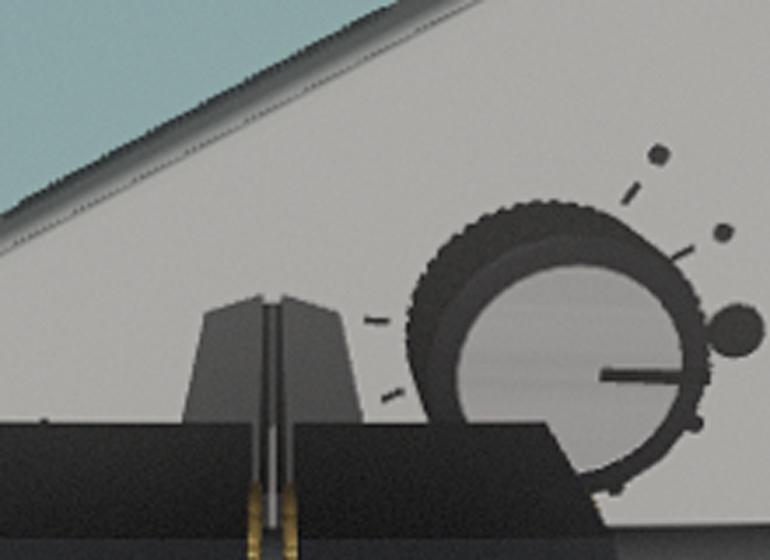

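View pics/s5.png

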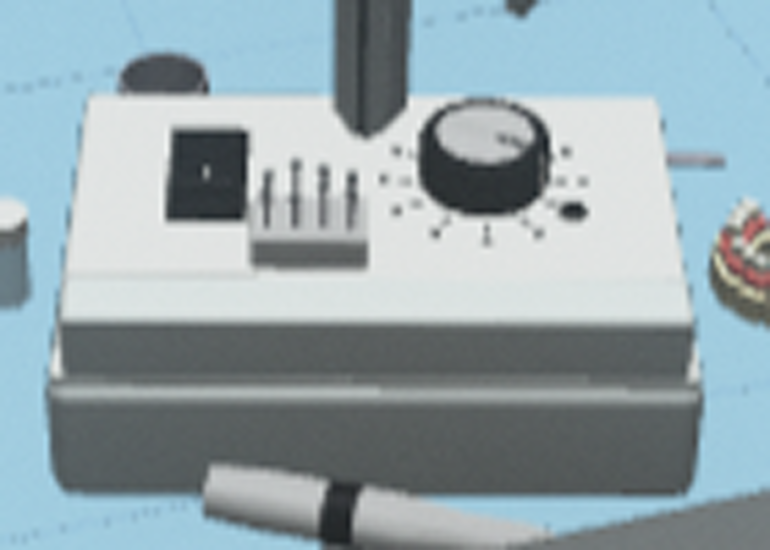

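```bash
python3 - <<'E'
from h import *
c=imaging.calibration('wrist')
g=lambda x,y,z: pix2world(c,180+(x+.5)/3.5-.5,130+(y+.5)/3.5-.5,z=z)
a=g(602,375,.094);b=g(700,378,.094);cc=g(571,375,.094);bu=g(736,331,.071)
print(a,b,np.degrees(np.arctan2(b[1]-a[1],b[0]-a[0])),cc,bu,np.degrees(np.arctan2(bu[1]-.088,bu[0]-.58)))
E
```

```text
[0.58623192 0.09180211 0.094     ] [0.59944671 0.10385076 0.094     ] 42.357138932657136 [0.58223322 0.08790132 0.094     ] [0.61149905 0.11582887 0.071     ] 41.46004490773984
```

Call:
drive_tool --plan '[[[0,0,0,0.02,0],[0,0,0,0.025,0],[0,0.003,-0.015,0,5.6],[0,0.0035,-0.015,0,5.6],[0,0.0035,-0.015,0,5.6],[0,0.0035,-0.015,0,5.6],[0,0.003,-0.015,0,5.6],[0,0,0,-0.015,0],[0,0,0,-0.01,0],[0,0,0,0,0],[0,0,0,0,0]]]'

```text
time: 9.45
position: [0.5601, -0.0223, 0.1098]
tcp_rot: [0.107, 0.699, -0.107, 0.699]
wrist_force: [0.4, -0.3, 0.3]
gripper_width: 0.0003
```

```bash
python3 - <<'E'
from h import *
s=monitor.state();p=s['position'];print(s['joints'].round(3),s['wrist_force'],p,s['tcp_rot'])
im,d=imaging.capture('wrist'); save('w6',im)
E
```

```text
[ 0.75   0.666 -1.032  1.843  0.667  1.029  0.71 ] [ 0.37450333 -0.27728465  0.28629285] [ 0.56013825 -0.02232171  0.1098168 ] [ 0.10678058  0.69946975 -0.10664724  0.69854587]
```

View pics/w6.png

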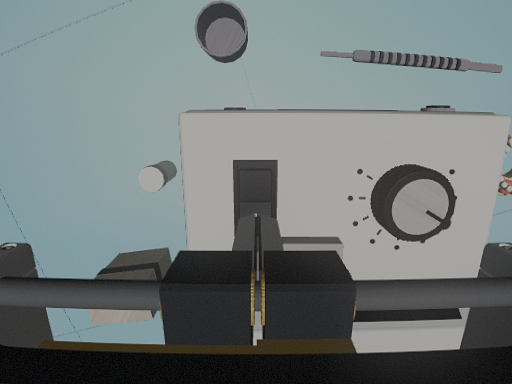

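The tool is square to the unit and over the rocker's far half (fingertips at (258,215)). Pressing down.

Call:
drive_tool --plan '[[[0,0,-0.002,-0.006,0],[0,0,0,-0.006,0],[0,0,0,-0.003,0],[0,0,0,-0.003,0],[0,0,0,-0.002,0],[0,0,0,0,0],[0,0,0,0,0]]]'

```text
time: 10.08
position: [0.5606, -0.0254, 0.0903]
tcp_rot: [0.107, 0.699, -0.107, 0.699]
wrist_force: [-0.3, 0.3, -0.3]
gripper_width: 0.0004
```

Call:
drive_tool --plan '[[[0,0,0,-0.001,0],[0,0,0,-0.001,0],[0,0,0,0,0],[0,0,0,0,0]]]'

```text
time: 10.42
position: [0.5608, -0.0254, 0.0892]
tcp_rot: [0.106, 0.699, -0.107, 0.699]
wrist_force: [-5.5, -1.6, 15.2]
gripper_width: 0.0004
```

Call:
drive_tool --plan '[[[0,0,0,-0.001,0],[0,0,0,0,0],[0,0,0,0,0]]]'

```text
time: 10.67
position: [0.5609, -0.0254, 0.0889]
tcp_rot: [0.106, 0.699, -0.107, 0.699]
wrist_force: [-11.3, -2.1, 31.8]
gripper_width: 0.0005
```

Hard stop reached at fingertip z of about 0.078, the fully-on height. I'll lift and check.

Call:
drive_tool --plan '[[[0,0,0,0.002,0],[0,0,0,0.01,0],[0,0,0,0.03,0],[0,0,0,0.04,0],[0,-0.02,-0.03,0.02,0],[0,-0.02,-0.035,0.01,0],[0,-0.02,-0.035,0,0],[0,-0.02,-0.035,0,0],[0,-0.02,-0.035,0,0],[0,0,-0.04,0,0],[0,0,-0.04,0,0],[0,0,-0.04,0,0],[0,0,0,0,0],[0,0,0,0,0]]]'

```text
time: 11.83
position: [0.4602, -0.3172, 0.1994]
tcp_rot: [0.108, 0.699, -0.107, 0.699]
wrist_force: [-0.7, 1.9, 0.6]
gripper_width: 0.0003
```

```bash
python3 - <<'E'
from h import *
s=monitor.state();print(s['time'],s['joints'].round(2),s['wrist_force'],s['position'])
im,d=imaging.capture('top'); cv2.imwrite('pics/t7.png',cv2.resize(im[120:260,155:345,::-1],None,fx=4.2,fy=4.2,interpolation=cv2.INTER_CUBIC))
c=imaging.calibration('top')
X=np.array([np.cos(np.radians(-17.4)),np.sin(np.radians(-17.4))])
d0=np.load('top_d.npy')
for t in (-.018,-.010,.008,.015,.020):
    p=np.array([.546,-.020])+X*t; u,v=world2pix(c,np.append(p,.08)).round().astype(int)
    print(t,pix2world(c,u,v,d0[v,u])[2],pix2world(c,u,v,d[v,u])[2])
im,d=imaging.capture('scene'); save('s7full',im); cv2.imwrite('pics/s7.png',cv2.resize(im[155:255,195:335,::-1],None,fx=5.5,fy=5.5,interpolation=cv2.INTER_CUBIC))
E
```

```text
11.8333 [ 1.39  0.56 -1.13  1.77  0.55  1.17  1.36] [-0.67068535  1.90340392  0.60342705] [ 0.46024006 -0.31721757  0.19939684]
-0.018 0.07751021159994154 0.08611951021473774
-0.01 0.07581154792203493 0.08084006857020642
0.008 0.08018831231697487 0.07812636560684161
0.015 0.08330511112032724 0.0760362027398015
0.02 0.08471166922216466 0.07914820694775748
```

View pics/t7.png

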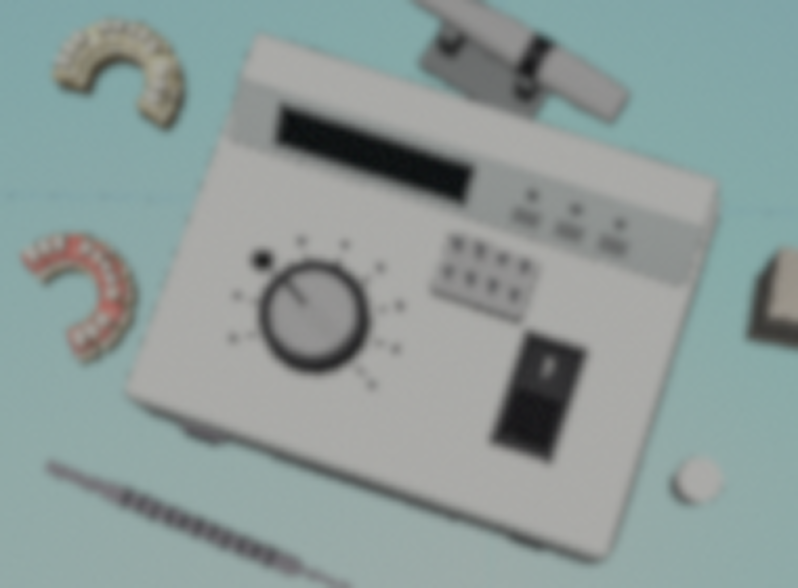

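View pics/s7.png

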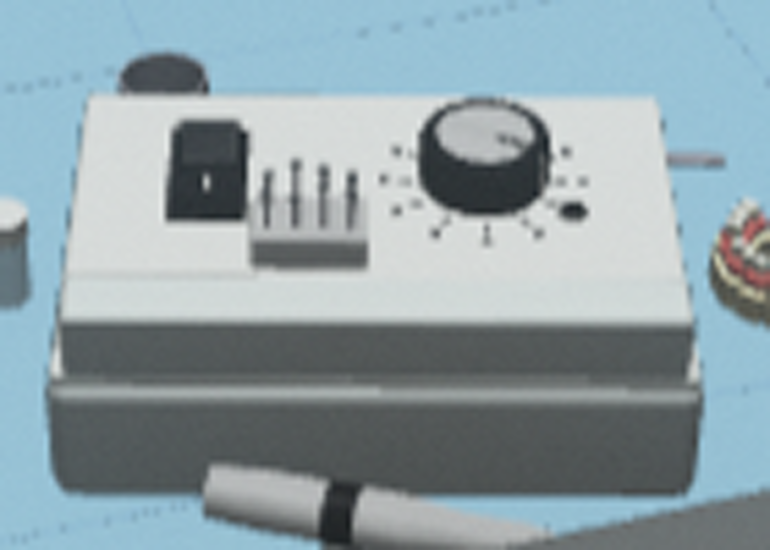

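The dial points at the bump (top crop (263,260)), the rocker's near half now stands up, and the other items have not moved. Handing in.

```bash
python3 -c "
from plant import order; print(order.finish_job())"
```

```text
the job is handed in; nothing more can be done
None
```

The dial now stands at the bump and the power rocker is fully on. I handed the job in at about 12 s, with the arm clear of everything.

- **Dial:** I stroked the rim with the back of one closed finger, about 10–13 N sideways, turning it 90° counter-clockwise from the +30° click to the −60° click. After I let go, the pointer measured 42.4° in world angle. The bump should be at 42.6° from the fitted dots and measured 41.5° directly, so they agree to about 1°.
- **Rocker:** I pressed it only after the dial was set. The press met a firm stop with the fingertips about 8 mm above the deck, the fully-on height, at about 32 N.
- **Last pictures:** The far half of the rocker is level at about 76–79 mm above the bench (78 mm is fully on; the depth reading is noisy), and its near half stands up. The dial still points at the bump. The burs, jaws, vial, handpiece, cup and carver look unmoved, as does the part of the carton in view. I judged that by eye and did not measure it.

No check failed or disagreed beyond that noise.

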